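# Zero the stockroom scale and record a jug's weight

### The job

Zero the bench scale while its plate is empty: push the lever on the control box over to the side away from the push button (never the other way), hold it there for a good second, then let it spring back to the middle. Then lift the sauce jug with the carrying handle onto the scale: set it down gently, upright, in the middle of the weighing plate, let go of it, and do not work the lever again. Last, press the push button fully down and release it to record the weight; leave the other goods where they stand.

Things in the scene. Friction and masses are not known exactly. Their poses are not given: they have to be found in the camera images.
- control_box: Fixed flat aluminium box, 110 (x) x 180 (y) x 45 mm high. Origin at the centre of its underside, z up; on its flat top stand the lever (at x -15, y +45 mm) and the round push button (at x -15, y -50 mm). Along its +x edge runs a low readout housing from x +29 to +51 mm, 25 mm above the box top. Position and yaw vary.
- lever_tip (a point): Top end, on the centre line, of the lever: an upright flat steel paddle 26 mm wide (along the box's x), 10 mm thick (along the box's y), 65 mm tall above the box top; it pivots about the box's x direction at the box top, so the pivot lies 65 mm from this point and 45 mm above the table.
- lever (a joint): Lean of the lever in rad: 0 upright, positive leaning to the box's +y (away from the push button: the zeroing side), negative towards the button (a different function, not wanted). Stops at +-0.45; it counts as pushed over beyond 0.3. A spring (0.5 N m per rad, about 4 to 6 N sideways at 40 mm above the box top) brings it back upright when let go.
- button_top (a point): Centre of the top face of the round push button, 36 mm across, in a round collar 52 mm across and 12 mm high; the face is 67 mm above the table when up.
- button (a joint): How far the button is pressed, in m: 0 up, 0.006 fully down; fully down takes about 5 N; it springs back up.
- scale: Fixed bench scale: black base 190 x 190 mm with a square steel weighing plate 180 x 180 mm marked with a thin cross at its middle, top of the plate 60 mm above the table. Origin at the centre of its underside, z up. Position and yaw vary.
- plate (a point): Centre of the top face of the weighing plate.
- jug: Loose closed black plastic sauce jug with labels on its two broad sides, 130 (x) x 65 (y) mm, 124 mm high without its handle, 0.4 to 0.85 kg. The only thing with a carrying handle. Origin at the centre of its underside, z up; a white cap (24 mm across, top at 140 mm) stands at x +52 mm. Position and yaw vary.
- jug_handle (a point): Middle of the jug's handle bar, 158 mm above the jug's underside and over its centre: a straight bar along the jug's x, 80 mm long, 16 mm wide and 16 mm high, with a leg at each end (inner clear length 44 mm) and 26 mm of free height under it.
- can_a: Tall canister, 72 mm across, 150 mm high, white lid, blue band; origin at the centre of its underside. It is a bystander: leave it where it stands.
- can_b: The second tall canister, like can_a. It is a bystander: leave it where it stands.
- can_c: Short canister, 72 mm across, 110 mm high; origin at the centre of its underside. It is a bystander: leave it where it stands.
- jar: Amber glass jar, 70 mm across, 100 mm high; origin at the centre of its underside. It is a bystander: leave it where it stands.
- bowl: Steel bowl, 120 mm across, 50 mm high; origin at the centre of its underside. It is a bystander: leave it where it stands.
- bottle: Green glass bottle without a handle, 60 mm across, 190 mm high; origin at the centre of its underside. It is a bystander: leave it where it stands.

How it is judged:
By the outcome, as a careful person would: the job done as asked, in the order asked, and still so for the second after the job is handed in, with the robot touching nothing.
It also fails if it takes over 64 s, if anything falls off the work surface, if the arm or the gripper's body presses on something with over 40 N, if the wrist force passes 120 N, or if a joint passes its speed limit or range.

### The arm

A 6-joint arm with a two-finger parallel gripper is mounted at the origin on the work surface. World frame = base frame: x ahead of the robot, y to its left, z up, the work surface at z = 0. Lengths are in m, angles in rad, forces in N, time in s.
With the tool pointing down it reaches from about 0.25 to 0.8 m from the base axis. Payload 3.9 kg.
Tool frame: the origin (TCP) lies midway between the tips of the shut fingers; the grasp point (between the pads) lies 19 mm behind it; z points along the fingers, y is the direction in which the jaws open and shut (so a half turn about z gives the same grasp; the last joint's range is limited). The gripper opens to 85 mm and grips with 20 to 120 N. Pads are 22 mm wide; open, the fingers measure 114 mm over their backs; the gripper's body (76 mm by 85 mm) begins 54 mm behind the grasp point. The pads swing forward as they close: fully open they stand 13 mm farther back than shut.
Start: joints at [-1.32, 0.26, -0.138, 1.173, 0, 1.571], TCP at [0.13, -0.509, 0.231] pointing down, gripper open.
Joint ranges: [-2.78, 2.78], [-0.83, 1.72], [-1.28, 1.37], [-1.9, 2.12], [-1.57, 1.48], [-3.14, 3.14]. Speed limits (rad/s): [2.57, 2.57, 3.14, 3.14, 3.14, 3.14].

### API

Orientations are given as a rotation vector (axis times angle).
In Python, from workcell import robot gives the robot as it stands. The module is installed in compiled form; this text tells all that it offers.
- The arm moves only by the tool apply_moves, never from a script. Its arguments are lists of equal length, an entry for each row: "gripper": the opening, from 0 (shut) to 1 (fully open); "translation": the shift along the tool's x, y, z in mm, a list of three; "delta_rot": the turn, a rotation vector about the tool's x, y, z in rad, a list of three. In form: {"gripper": [gripper, ...], "translation": [[x, y, z], ...], "delta_rot": [[rx, ry, rz], ...]}. A call has exactly 10 rows; each row is the pose to reach, as a shift and turn from the pose commanded when the call began, along the tool's axes at that moment; what a row does not reach only later rows make up. A row lasts 1/8 s, in which the tool goes at most 62.5 mm and 10.7 degrees, less where a joint would pass 70% of its speed; a pose out of reach is approached as far as the arm can. A call with a gripper value outside its range is refused whole. The fingers move at their own pace and stop on an object; "newtons" is the grip in N (left out, the last holds). Time passes only in rows, so rows that repeat a pose let the fingers close, or fill a call up. It gives the time, the measured TCP pose, the force and the opening at its end, in the units of the state.
- robot.get_state(): the state, without advancing time (a new reading comes with each control period).
- robot.capture(name): name is "side" or "top" or "wrist"; returns a dict with "pixels" (384x512x3 uint8, blue, green, red), "fov_y" (degrees; the focal length in pixels is half the picture's height over the tangent of half this angle, whatever the lens; pixels are square), "cx", "cy" (the principal point, pixels), "k1" (the pictures are not rectified: a ray, as slopes to the right and down, at radius r is drawn at 1 + k1 r^2 times it, then the intrinsics apply), "cam_to_world" (4x4, takes a point from camera to world coordinates). Camera axes: x right, y up, looking along -z (the intrinsics and any distortion apply to the point x, -y, -z); pixel columns grow to the right and rows downward; lengths in m; the calibration is good to about 2 mm. A picture is of the moment at which its call begins. There is no depth.
- robot.finish_job(): hands the job in, once; it reports no verdict.
The state is a dict: "t": time; "qpos": joint angles; "joint_vel": joint speeds; "joint_torque": joint torques, N m; "eef_pos": TCP position; "ee_rot": TCP orientation; "wrist_force": force on the tool from outside, world axes, zero at the start; "ft_torque": the same for the moment, N m; "gripper_width": finger opening in m.
Only numpy, scipy, OpenCV 4.12 (cv2) and the standard library are available. Lean on these libraries where they do the work, as an engineer would, in place of code of your own. Each camera call takes 0.05 s, during which the arm holds its last target.

## Working session

There is one attempt and no reset: what is moved stays moved. The work goes in short steps, Python scripts to look and compute and a tool call to move; the robot and the scene stay as the last step left them, time stands still between calls to the robot, and variables do not carry over. Pictures are saved under pics/ and viewed, and the job is handed in when it is done.

Besides the shell and the picture viewer there is one more tool, called by a JSON object that holds its "method" and its "body", one argument or row to a line. apply_moves: Moves the arm, as the interface text tells. Its arguments: {"type":"object","properties":{"gripper":{"type":"array"},"translation":{"type":"array"},"delta_rot":{"type":"array"},"newtons":{"type":"number"}},"required":["gripper","translation","delta_rot"]}

```bash
mkdir -p pics; cat > h.py <<'E'
import numpy as np, cv2
from workcell import robot
from scipy.spatial.transform import Rotation as R
def K(c):
    f=c["pixels"].shape[0]/2/np.tan(np.radians(c["fov_y"])/2)
    return np.array([[f,0,c["cx"]],[0,f,c["cy"]],[0,0,1.]]),np.array([c["k1"],0,0,0,0.])
def pix2w(c,uv,z):
    k,d=K(c); n=cv2.undistortPointsIter(np.array([[uv]],float),k,d,None,None,(3,50,1e-10))[0,0]
    T=np.array(c["cam_to_world"]); r=T[:3,:3]@np.array([n[0],-n[1],-1]); o=T[:3,3]
    return o+r*(z-o[2])/r[2]
def w2pix(c,p):
    k,d=K(c);T=np.linalg.inv(np.array(c["cam_to_world"])); q=np.atleast_2d(p)@T[:3,:3].T+T[:3,3]
    q=q*[1,-1,-1]
    return cv2.projectPoints(q.reshape(-1,1,3),np.zeros(3),np.zeros(3),k,d)[0][:,0]
def snap(name,tag):
    import pickle
    c=robot.capture(name); cv2.imwrite(f"pics/{tag}.png",np.ascontiguousarray(c["pixels"])); pickle.dump(c,open(f"{tag}.pkl","wb")); return c
def load(tag):
    import pickle; return pickle.load(open(f"{tag}.pkl","rb"))
def crop(tag,x0,y0,x1,y1,s,out):
    im=np.ascontiguousarray(load(tag)["pixels"])[y0:y1,x0:x1]; cv2.imwrite(f"pics/{out}.png",cv2.resize(im,None,fx=s,fy=s,interpolation=cv2.INTER_CUBIC))
E
python3 - <<'E'
from h import *
for n in ["top","side","wrist"]:
    c=snap(n,n+"0"); print(n,c["fov_y"],c["cx"],c["cy"],c["k1"]);print(np.round(c["cam_to_world"],3))
s=robot.get_state();print(s)
E
```

```text
top 55.0077852828724 251.68044097947376 187.97087948465608 -0.0929049281531223
[[ 0.006  0.991 -0.137  0.419]
 [-1.     0.005 -0.011  0.007]
 [-0.01   0.137  0.99   1.155]
 [ 0.     0.     0.     1.   ]]
side 52.97942764350297 257.04634961893584 187.2995752399191 -0.10810564492748284
[[ 0.973  0.148 -0.179  0.422]
 [-0.232  0.578 -0.782 -0.673]
 [-0.013  0.802  0.597  0.655]
 [ 0.     0.     0.     1.   ]]
wrist 62.935127028634696 254.6531194028993 191.5052931560519 -0.028278062706228232
[[ 0.25   0.927  0.279  0.201]
 [-0.968  0.24   0.069 -0.49 ]
 [-0.003 -0.288  0.958  0.373]
 [ 0.     0.     0.     1.   ]]
{'t': 0.15, 'qpos': array([-1.32002649e+00,  2.60516782e-01, -1.39070896e-01,  1.17270615e+00,
        2.25274701e-05,  1.57078617e+00]), 'joint_vel': array([-0.00055501, -0.00174446,  0.00397992,  0.00013914, -0.00096261,
       -0.0014198 ]), 'joint_torque': array([-1.44580995e-04, -4.06006086e+01,  2.54166108e+01,  1.26487529e-02,
       -7.14429279e-05, -3.16349677e-06]), 'eef_pos': array([ 0.13015528, -0.50806821,  0.23066539]), 'ee_rot': array([-3.11545102e+00, -3.92706662e-01,  2.58924815e-04]), 'wrist_force': array([-0.59441042, -0.17906764,  1.20168492]), 'ft_torque': array([ 0.00613349,  0.03629331, -0.04009361]), 'gripper_width': 0.08552410704797553}
```

View pics/top0.png

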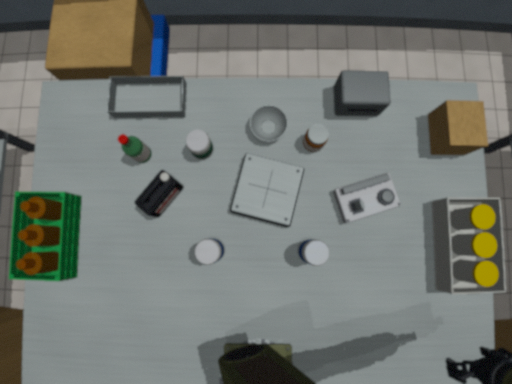

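View pics/side0.png

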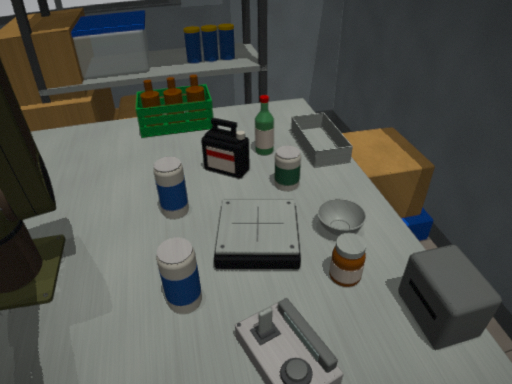

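View pics/wrist0.png

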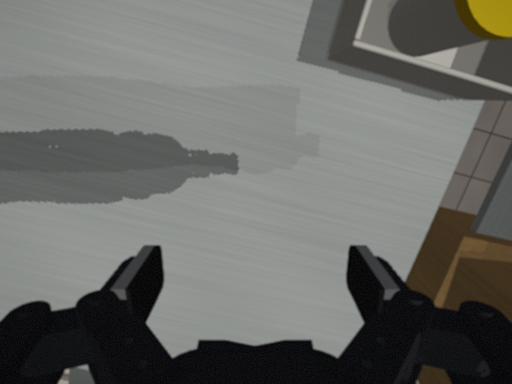

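```bash
python3 - <<'E'
from h import *
crop("top0",320,160,410,230,8,"t_box")
crop("top0",220,145,310,235,6,"t_scale")
crop("top0",125,160,195,225,8,"t_jug")
crop("side0",225,290,350,384,6,"s_box")
crop("side0",190,105,270,190,7,"s_jug")
E
```

```text
(no output)
```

View pics/t_box.png

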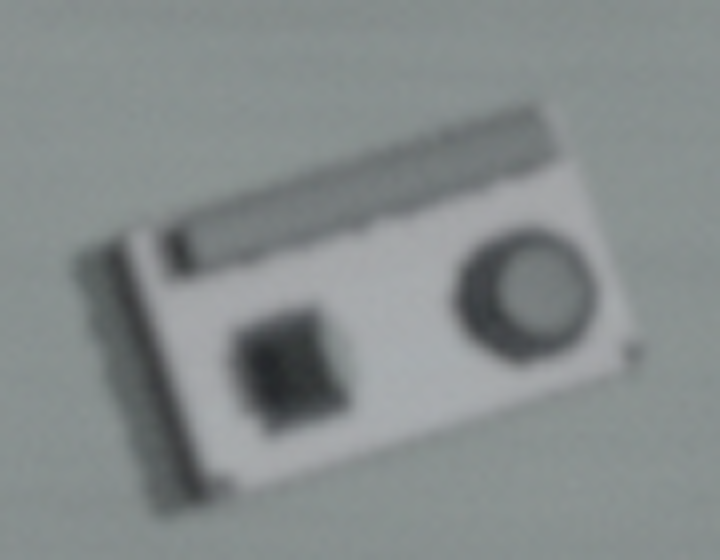

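View pics/t_scale.png

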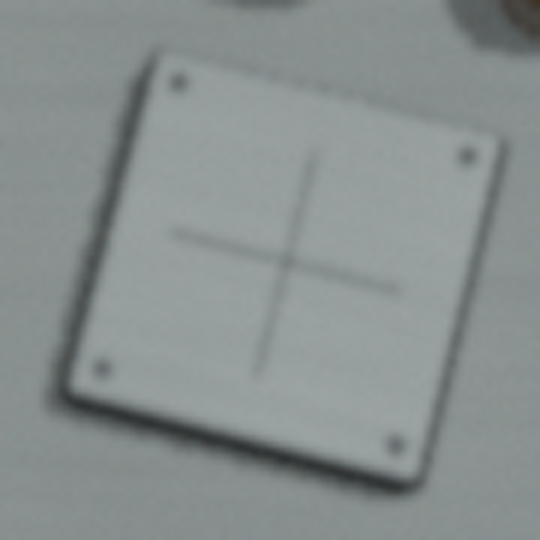

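View pics/t_jug.png

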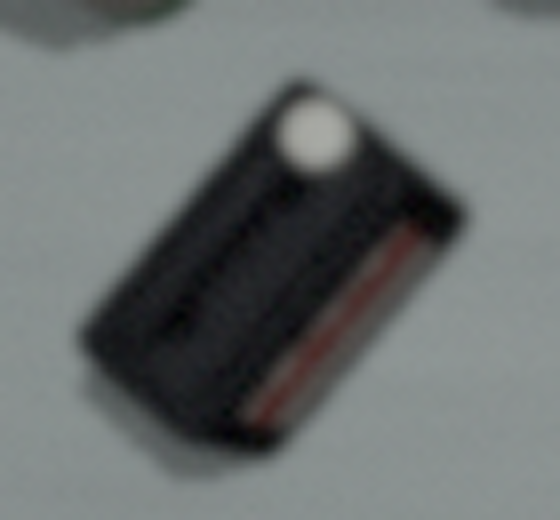

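View pics/s_box.png

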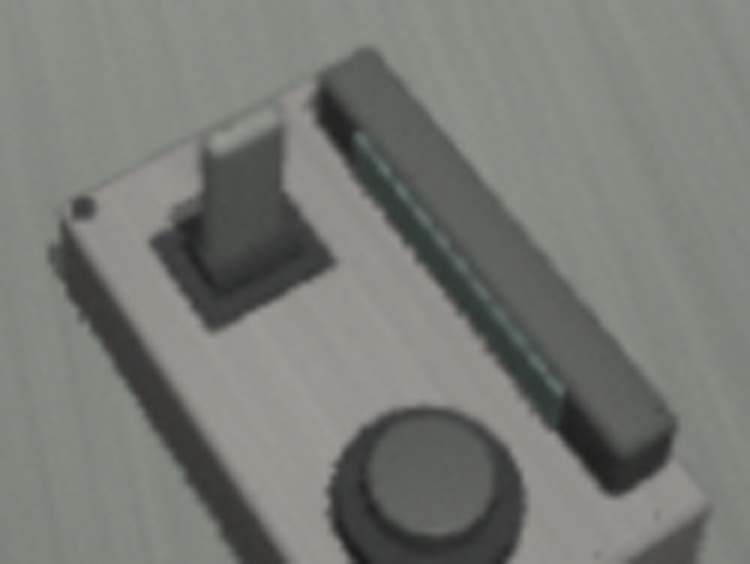

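View pics/s_jug.png

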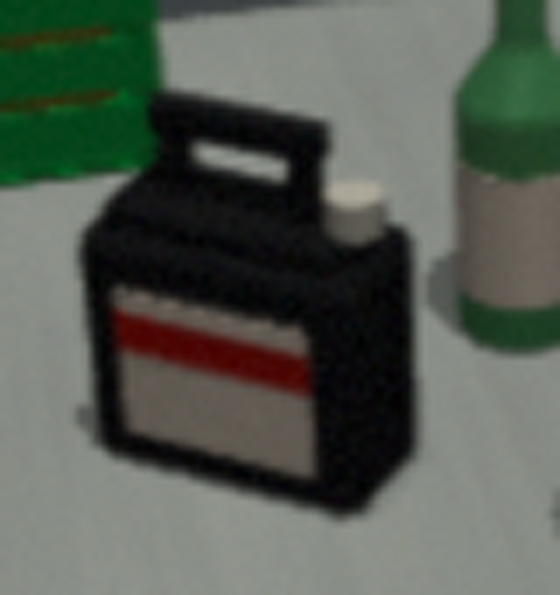

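```bash
python3 - <<'E'
from h import *
t=load("top0");s=load("side0")
P=lambda n,c,u,v,z:print(n,np.round(pix2w(c,(u,v),z)*1000,1))
tb=lambda x,y,s,ox,oy:(x/s+ox-.5+.5/s*0+0,y/s+oy-.5)
B=lambda x,y:tb(x,y,8,320,160); SB=lambda x,y:tb(x,y,6,225,290)
S=lambda x,y:tb(x,y,6,220,145); J=lambda x,y:tb(x,y,8,125,160); SJ=lambda x,y:tb(x,y,7,190,105)
P("btn top",t,*B(543,280),.067);P("btn side",s,*SB(430,473),.067)
P("lever side tip",s,*SB(243,130),.110);P("lever top tip",t,*B(338,352),.110)
P("lever side base",s,*SB(238,262),.045)
P("slot top",t,*B(292,368),.045)
for n,x,y in [("tl",125,235),("bl",215,490),("br",635,358),("tr",553,100)]: P("box "+n,t,*B(x,y),.045)
P("house L",t,*B(190,245),.07);P("house R",t,*B(550,130),.07)
for n,x,y in [("c",290,262),("tl",155,52),("tr",502,140),("br",420,490),("bl",68,390)]: P("scale "+n,t,*S(x,y),.06)
P("scale side",s,258.5,222.5,.06)
P("cap top",t,*J(317,132),.14);P("cap side",s,*SJ(357,187),.14)
for n,x,y in [("top",300,80),("right",468,212),("left",85,335)]: P("jug "+n,t,*J(x,y),.124)
P("handle side L",s,*SJ(160,98),.166);P("handle side R",s,*SJ(325,127),.166);
for n,u,v in [("can_a",208,251),("can_b",314,251),("can_c",199,142),("jar",317,136),("bowl",268,124)]: P(n,t,u,v,{"can_a":.15,"can_b":.15,"can_c":.11,"jar":.1,"bowl":.05}[n])
P("bottle",t,124,139,.19)
E
```

```text
btn top [ 551.6 -388.6   67. ]
btn side [ 546.5 -387.7   67. ]
lever side tip [ 517.8 -299.1  110. ]
lever top tip [ 520.1 -297.1  110. ]
lever side base [ 516.3 -299.5   45. ]
slot top [ 520.2 -298.1   45. ]
box tl [ 570.9 -235.4   45. ]
box bl [ 474.  -267.4   45. ]
box br [ 524.4 -431.3   45. ]
box tr [ 624.3 -403.7   45. ]
house L [ 563.8 -254.3   70. ]
house R [ 608.1 -392.8   70. ]
scale c [570.  -29.8  60. ]
scale tl [677.1  38.6  60. ]
scale tr [ 632.5 -136.6   60. ]
scale br [456.8 -94.   60. ]
scale bl [505.3  80.3  60. ]
scale side [571.9 -26.7  60. ]
cap top [592.  264.4 140. ]
cap side [592.4 268.7 140. ]
jug top [613.6 275.4 124. ]
jug right [566.1 213.1 124. ]
jug left [521.3 349.4 124. ]
handle side L [521.7 315.8 166. ]
handle side R [581.4 273.1 166. ]
can_a [385.3 134.6 150. ]
can_b [ 387.  -151.6  150. ]
can_c [698.4 173.1 110. ]
jar [ 720.8 -173.9  100. ]
bowl [772.7 -30.7  50. ]
bottle [686.  367.8 190. ]
```

```bash
cat >> h.py <<'E'
def to(pos_mm,yaw_deg):
    """tool-frame delta from current measured pose to world pos with tool down, tool x at yaw"""
    s=robot.get_state(); p=s["eef_pos"]*1000; Rc=R.from_rotvec(s["ee_rot"])
    Rt=R.from_euler("z",yaw_deg,degrees=True)*R.from_rotvec([np.pi,0,0])
    print("t",round(s["t"],2),"p",np.round(p,1),"F",np.round(s["wrist_force"],1),"w",round(s["gripper_width"],4),"q",np.round(s["qpos"],2), "yaw",np.round(np.degrees(np.arctan2(*Rc.as_matrix()[[1,0],0])),1), "toolz",np.round(Rc.as_matrix()[:,2],3))
    print("d",np.round(Rc.inv().apply(np.array(pos_mm)-p),1),"rot",np.round((Rc.inv()*Rt).as_rotvec(),3))
E
python3 - <<'E'
from h import *
to((528,-327,165),108.8)
E
```

```text
t 0.15 p [ 130.2 -508.1  230.7] F [-0.6 -0.2  1.2] w 0.0855 q [-1.32  0.26 -0.14  1.17  0.    1.57] yaw 14.4 toolz [-0.     0.001 -1.   ]
d [430.3 -76.6  65.8] rot [-1.000e-03 -1.000e-03 -1.648e+00]
```

{"method": "apply_moves", "body": {
  "gripper": [0, 0, 0, 0, 0, 0, 0, 0, 0, 0],
  "translation": [
    [43, -8, 7],
    [86, -15, 13],
    [129, -23, 20],
    [172, -31, 26],
    [215, -38, 33],
    [258, -46, 40],
    [301, -54, 46],
    [344, -61, 53],
    [387, -69, 59],
    [430, -77, 66]
  ],
  "delta_rot": [
    [0, 0, -0.165],
    [0, 0, -0.33],
    [0, 0, -0.495],
    [0, 0, -0.66],
    [0, 0, -0.824],
    [0, 0, -0.99],
    [0, 0, -1.15],
    [0, 0, -1.32],
    [0, 0, -1.48],
    [0, 0, -1.648]
  ],
  "newtons": 60
}}

```text
t: 1.4
eef_pos: [0.5288, -0.3265, 0.1648]
ee_rot: [-1.822, -2.559, 0.0]
wrist_force: [-0.5, -1.0, 0.5]
gripper_width: -0.0006
```

```bash
python3 - <<'E'
from h import *
to((528,-327,165),108.8)
c=snap("wrist","w1"); snap("side","s1")
for n,p in dict(L=(.5185,-.2985,.11),Lb=(.5185,-.2985,.045),B=(.549,-.388,.067)).items(): print(n,w2pix(c,p))
E
```

```text
t 1.4 p [ 528.8 -326.5  164.8] F [-0.5 -1.   0.5] w -0.0006 q [-0.55  0.46 -0.01  1.1  -0.    0.68] yaw 109.1 toolz [-0.001  0.    -1.   ]
d [-0.2 -1.  -0.2] rot [-0.    -0.     0.005]
L [[253.25898965 168.45492827]]
Lb [[253.6415258 151.7809825]]
B [[252.93258934 265.15440998]]
```

View pics/w1.png

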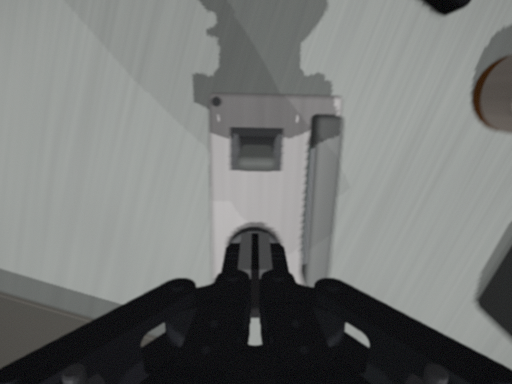

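View pics/s1.png

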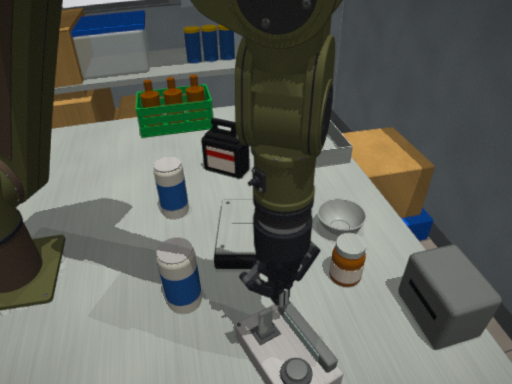

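```bash
python3 - <<'E'
from h import *
crop("w1",195,85,355,285,4,"w1c")
E
```

```text
(no output)
```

View pics/w1c.png

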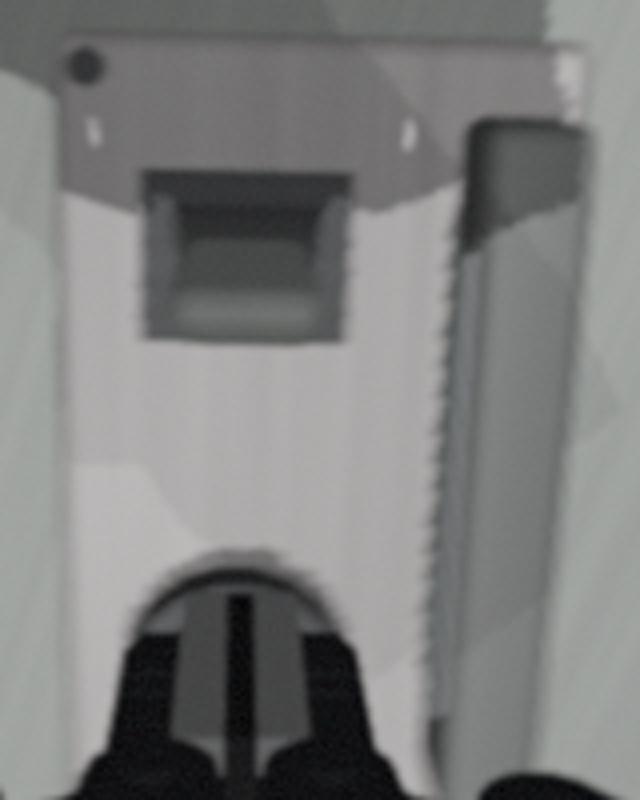

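```bash
python3 - <<'E'
from h import *
c=load("w1"); g=lambda x,y:(x/4+195-.5,y/4+85-.5)
L=pix2w(c,g(246,309),.11);print(L)
y=np.array([-.322,.946]);x=np.array([.946,.322]); d=L[:2]-[.5288,-.3265]; print("along y,x",d@y,d@x)
for p in [(62,38),(590,38),(147,340),(352,340),(150,172)]: print(pix2w(c,g(*p),.045))
E
```

```text
[ 0.51872032 -0.29378943  0.11      ]
along y,x 0.034189854325938754 0.0009974219972608378
[ 0.47017435 -0.26592388  0.045     ]
[ 0.57011502 -0.23100777  0.045     ]
[ 0.50541039 -0.31920353  0.045     ]
[ 0.54681004 -0.30478505  0.045     ]
[ 0.49505422 -0.28532982  0.045     ]
```

{"method": "apply_moves", "body": {
  "gripper": [0, 0, 0, 0, 0, 0, 0, 0, 0, 0],
  "translation": [
    [0, 0, 20],
    [0, 0, 40],
    [0, 0, 60],
    [0, 0, 72],
    [0, 0, 72],
    [5, 0, 72],
    [10, 0, 72],
    [15, 0, 72],
    [20, 0, 72],
    [25, 0, 72]
  ],
  "delta_rot": [
    [0, 0, 0],
    [0, 0, 0],
    [0, 0, 0],
    [0, 0, 0],
    [0, 0, 0],
    [0, 0, 0],
    [0, 0, 0],
    [0, 0, 0],
    [0, 0, 0],
    [0, 0, 0]
  ]
}}

```text
t: 2.75
eef_pos: [0.5201, -0.3038, 0.0938]
ee_rot: [1.828, 2.553, -0.001]
wrist_force: [1.9, -1.6, 0.1]
gripper_width: 0.0001
```

```bash
python3 - <<'E'
from h import *
to((528,-327,93),108.8)
snap("wrist","w2"); crop("w2",155,65,355,265,4,"w2c");snap("side","s2"); crop("s2",205,250,355,384,5,"s2c")
E
```

```text
t 2.75 p [ 520.1 -303.8   93.8] F [ 1.9 -1.6  0.1] w 0.0001 q [-0.53  0.47 -0.18  0.91 -0.    0.71] yaw 108.8 toolz [ 0.001 -0.001 -1.   ]
d [-24.5  -0.    0.8] rot [ 0.001  0.002 -0.   ]
```

View pics/w2c.png

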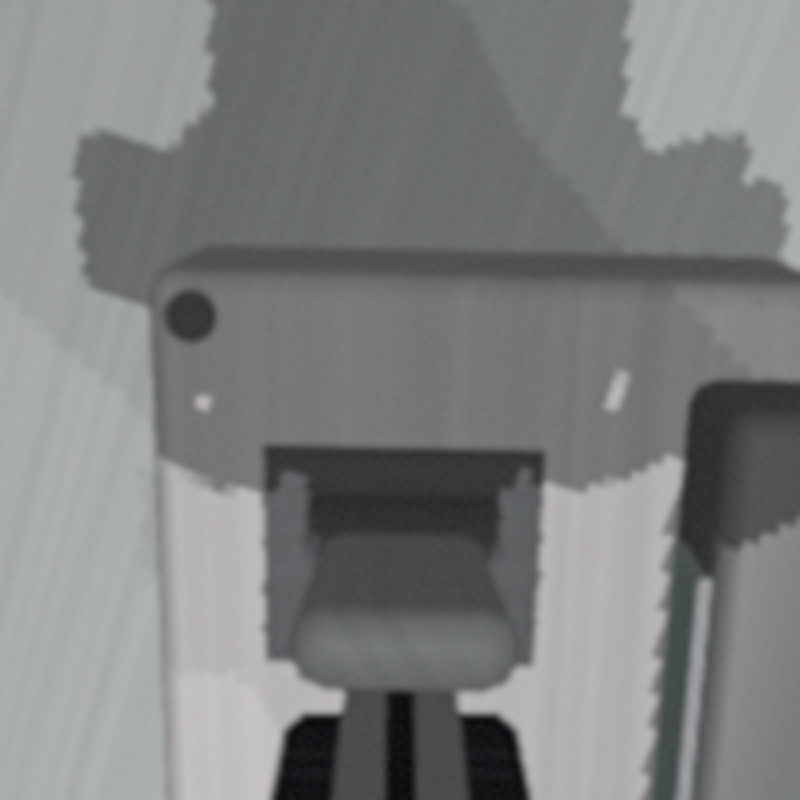

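View pics/s2c.png

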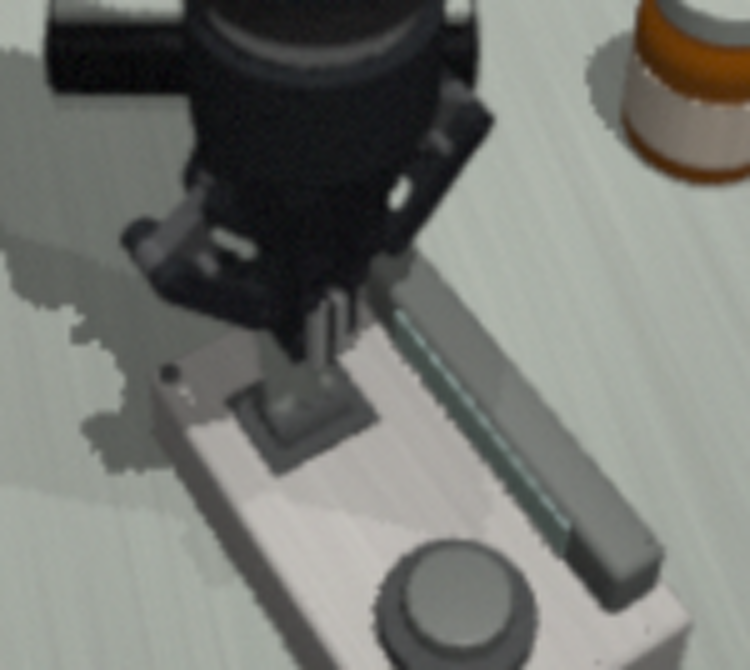

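{"method": "apply_moves", "body": {
  "gripper": [0, 0, 0, 0, 0, 0, 0, 0, 0, 0],
  "translation": [
    [3, 0, 0],
    [6, 0, 0],
    [9, 0, 0],
    [11, 0, 0],
    [12, 0, 0],
    [12, 0, 0],
    [12, 0, 0],
    [12, 0, 0],
    [12, 0, 0],
    [12, 0, 0]
  ],
  "delta_rot": [
    [0, 0, 0],
    [0, 0, 0],
    [0, 0, 0],
    [0, 0, 0],
    [0, 0, 0],
    [0, 0, 0],
    [0, 0, 0],
    [0, 0, 0],
    [0, 0, 0],
    [0, 0, 0]
  ]
}}

```text
t: 4.1
eef_pos: [0.5157, -0.2923, 0.0933]
ee_rot: [-1.829, -2.554, 0.0]
wrist_force: [1.3, -3.7, -1.1]
gripper_width: -0.0003
```

```bash
python3 - <<'E'
from h import *
to((528,-327,93),108.8)
c=snap("wrist","w3"); crop("w3",155,65,355,265,4,"w3c")
y=np.array([-.322,.946,0]);x=np.array([.946,.322,0])
for L0 in [(.5195,-.2965,.045),(.5185,-.2985,.045)]:
  for th in [.2,.3,.4,.45]:
    Lp=np.array(L0)+.065*(np.sin(th)*y+np.cos(th)*np.array([0,0,1])); print(th,(w2pix(c,Lp)-[154.5,64.5])*4)
E
```

```text
t 4.1 p [ 515.7 -292.3   93.3] F [ 1.3 -3.7 -1.1] w -0.0003 q [-0.52  0.46 -0.21  0.9  -0.    0.73] yaw 108.8 toolz [-0. -0. -1.]
d [-36.8   0.4   0.3] rot [-0. -0. -0.]
0.2 [[416.98656555 743.78931255]]
0.3 [[417.10076028 686.39910414]]
0.4 [[417.13715147 628.2251053 ]]
0.45 [[417.12594764 599.28260653]]
0.2 [[402.78613127 756.3591845 ]]
0.3 [[402.8673746  699.19249829]]
0.4 [[402.93815895 641.18131951]]
0.45 [[402.96910346 612.29539992]]
```

View pics/w3c.png

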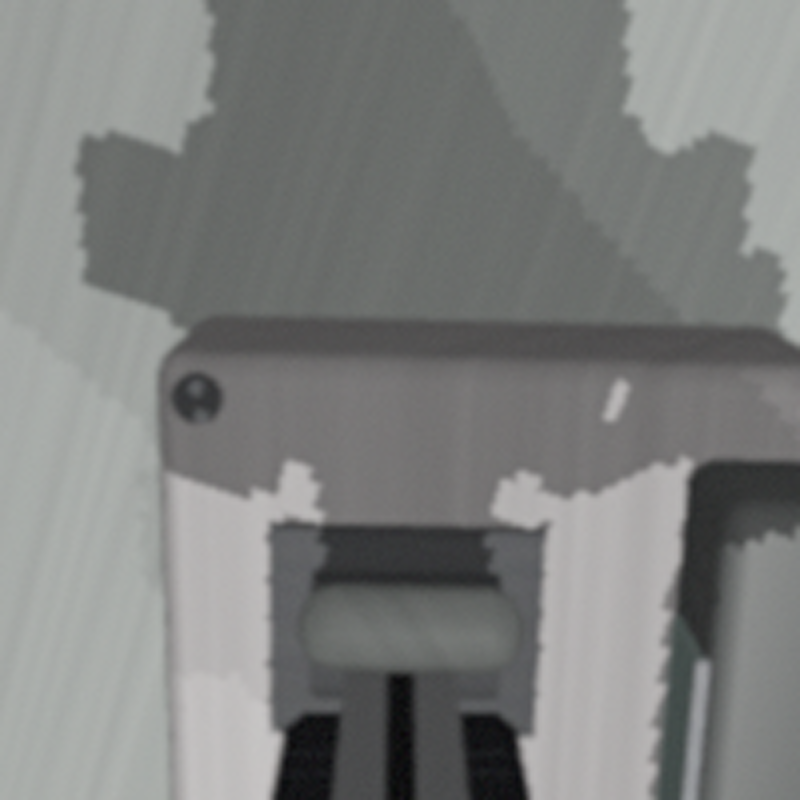

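{"method": "apply_moves", "body": {
  "gripper": [0, 0, 0, 0, 0, 0, 0, 0, 0, 0],
  "translation": [
    [1.5, 0, 0],
    [2.5, 0, 0],
    [2.5, 0, 0],
    [2.5, 0, 0],
    [2.5, 0, 0],
    [2.5, 0, 0],
    [2.5, 0, 0],
    [2.5, 0, 0],
    [2.5, 0, 0],
    [2.5, 0, 0]
  ],
  "delta_rot": [
    [0, 0, 0],
    [0, 0, 0],
    [0, 0, 0],
    [0, 0, 0],
    [0, 0, 0],
    [0, 0, 0],
    [0, 0, 0],
    [0, 0, 0],
    [0, 0, 0],
    [0, 0, 0]
  ]
}}

```text
t: 5.4
eef_pos: [0.515, -0.2898, 0.0933]
ee_rot: [-1.829, -2.554, -0.0]
wrist_force: [1.3, -4.5, 0.4]
gripper_width: -0.0001
```

```bash
python3 - <<'E'
from h import *
to((528,-327,93),108.8)
c=snap("wrist","w4"); crop("w4",155,65,355,265,4,"w4c")
y=np.array([-.322,.946,0])
for L0 in [(.5195,-.2965,.045),(.5185,-.2985,.045)]:
  for th in [.3,.4,.45]:
    Lp=np.array(L0)+.065*(np.sin(th)*y+np.cos(th)*np.array([0,0,1])); print(th,(w2pix(c,Lp)-[154.5,64.5])*4)
E
```

```text
t 5.4 p [ 515.  -289.8   93.3] F [ 1.3 -4.5  0.4] w -0.0001 q [-0.51  0.46 -0.21  0.9   0.    0.73] yaw 108.8 toolz [ 0.  0. -1.]
d [-39.4   0.3   0.3] rot [ 0. -0. -0.]
0.3 [[416.28449295 706.75270611]]
0.4 [[416.32309625 648.86272085]]
0.45 [[416.31420203 620.02269076]]
0.3 [[402.13293419 719.40621895]]
0.4 [[402.20491763 661.67904465]]
0.45 [[402.23738445 632.89612207]]
```

View pics/w4c.png

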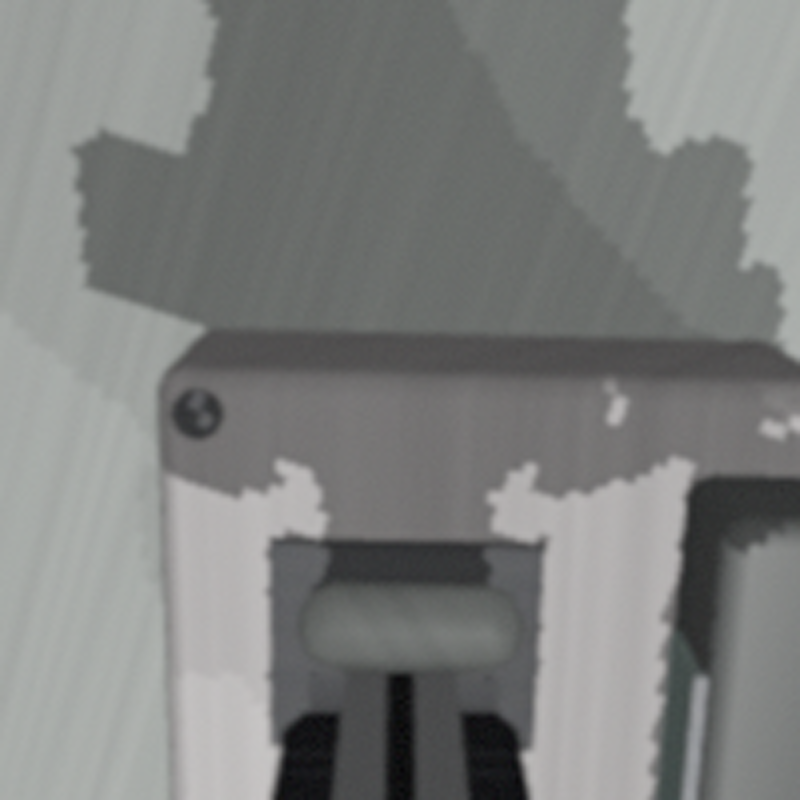

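{"method": "apply_moves", "body": {
  "gripper": [0, 0, 0, 0, 0, 0, 0, 0, 0, 0],
  "translation": [
    [0, 0, 0],
    [0, 0, 0],
    [-4, 0, 0],
    [-8, 0, 0],
    [-12, 0, 0],
    [-16, 0, 0],
    [-20, 0, 0],
    [-24, 0, 0],
    [-29, 0, 0],
    [-36, 0, 0]
  ],
  "delta_rot": [
    [0, 0, 0],
    [0, 0, 0],
    [0, 0, 0],
    [0, 0, 0],
    [0, 0, 0],
    [0, 0, 0],
    [0, 0, 0],
    [0, 0, 0],
    [0, 0, 0],
    [0, 0, 0]
  ]
}}

```text
t: 6.7
eef_pos: [0.5264, -0.324, 0.0931]
ee_rot: [-1.828, -2.554, -0.0]
wrist_force: [-0.1, -0.5, -0.0]
gripper_width: 0.0001
```

```bash
python3 - <<'E'
from h import *
to((551,296,240),144)
c=snap("wrist","w5"); crop("w5",155,65,355,265,4,"w5c")
E
```

```text
t 6.7 p [ 526.4 -324.    93.1] F [-0.1 -0.5 -0. ] w 0.0001 q [-0.55  0.5  -0.14  0.93  0.    0.69] yaw 108.8 toolz [-0.001  0.001 -1.   ]
d [ 579.1  223.  -146.6] rot [-0.    -0.001 -0.614]
```

View pics/w5c.png

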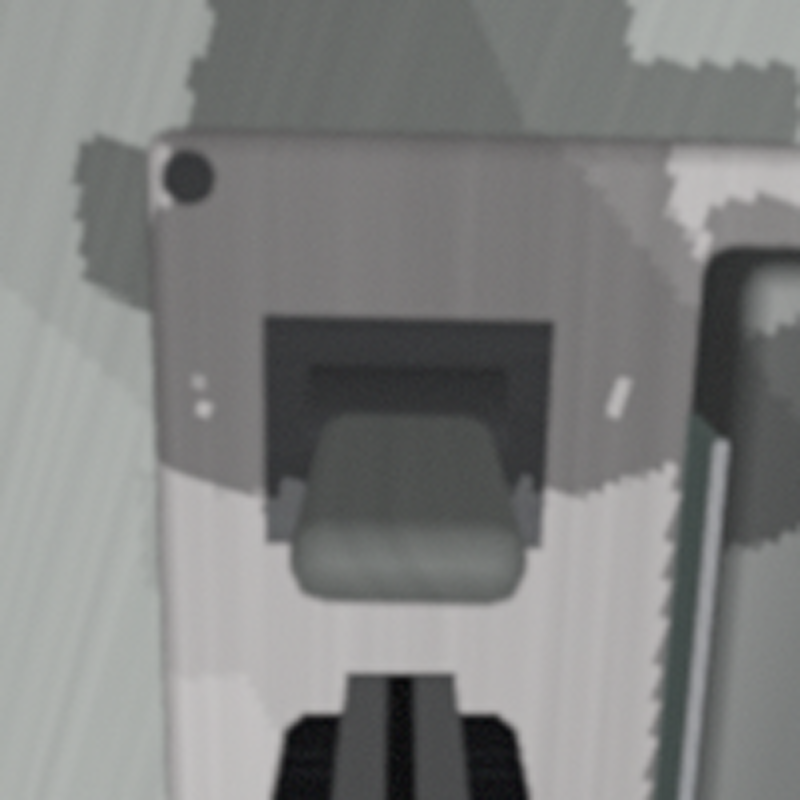

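{"method": "apply_moves", "body": {
  "gripper": [0, 0, 0, 1, 1, 1, 1, 1, 1, 1],
  "translation": [
    [0, 0, -50],
    [0, 0, -100],
    [30, 10, -147],
    [90, 35, -147],
    [150, 58, -147],
    [210, 81, -147],
    [265, 102, -147],
    [320, 123, -147],
    [375, 144, -147],
    [430, 165, -147]
  ],
  "delta_rot": [
    [0, 0, 0],
    [0, 0, 0],
    [0, 0, -0.05],
    [0, 0, -0.12],
    [0, 0, -0.2],
    [0, 0, -0.28],
    [0, 0, -0.36],
    [0, 0, -0.44],
    [0, 0, -0.52],
    [0, 0, -0.6]
  ]
}}

```text
t: 8.0
eef_pos: [0.5442, 0.1382, 0.2405]
ee_rot: [0.988, 2.982, 0.0]
wrist_force: [0.5, -0.7, -0.6]
gripper_width: 0.0852
```

```bash
python3 - <<'E'
from h import *
to((551,296,240),144)
c=snap("wrist","w6")
E
```

```text
t 8.0 p [544.2 138.2 240.5] F [ 0.5 -0.7 -0.6] w 0.0852 q [ 0.25  0.32 -0.03  1.22 -0.    0.89] yaw 143.3 toolz [ 0.  0. -1.]
d [ 88.8 130.6   0.5] rot [ 0.     0.    -0.012]
```

View pics/w6.png

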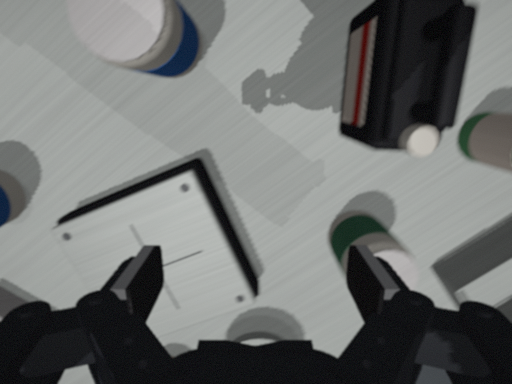

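{"method": "apply_moves", "body": {
  "gripper": [1, 1, 1, 1, 1, 1, 1, 1, 1, 1],
  "translation": [
    [26, 38, 0],
    [50, 75, 0],
    [68, 100, 0],
    [78, 116, 0],
    [84, 124, 0],
    [88, 129, 0],
    [89, 131, 0],
    [89, 131, 0],
    [89, 131, 0],
    [89, 131, 0]
  ],
  "delta_rot": [
    [0, 0, 0],
    [0, 0, 0],
    [0, 0, -0.01],
    [0, 0, -0.01],
    [0, 0, -0.01],
    [0, 0, -0.01],
    [0, 0, -0.01],
    [0, 0, -0.01],
    [0, 0, -0.01],
    [0, 0, -0.01]
  ],
  "newtons": 80
}}

```text
t: 9.3
eef_pos: [0.5516, 0.2941, 0.2404]
ee_rot: [0.978, 2.985, -0.0]
wrist_force: [1.3, 0.7, -0.4]
gripper_width: 0.0854
```

```bash
python3 - <<'E'
from h import *
to((551,296,240),144)
c=snap("wrist","w7"); 
im=cv2.convertScaleAbs(np.ascontiguousarray(c["pixels"]),alpha=2.2); cv2.imwrite("pics/w7b.png",cv2.resize(im[90:384,120:400],None,fx=2.4,fy=2,interpolation=cv2.INTER_CUBIC) if 0 else cv2.resize(im[100:384,110:410],None,fx=2.1,fy=2.1,interpolation=cv2.INTER_CUBIC))
E
```

```text
t 9.3 p [551.6 294.1 240.4] F [ 1.3  0.7 -0.4] w 0.0854 q [ 0.49  0.43  0.15  1.28 -0.    1.12] yaw 143.7 toolz [ 0. -0. -1.]
d [1.6 1.2 0.4] rot [ 0.     0.    -0.005]
```

View pics/w7b.png

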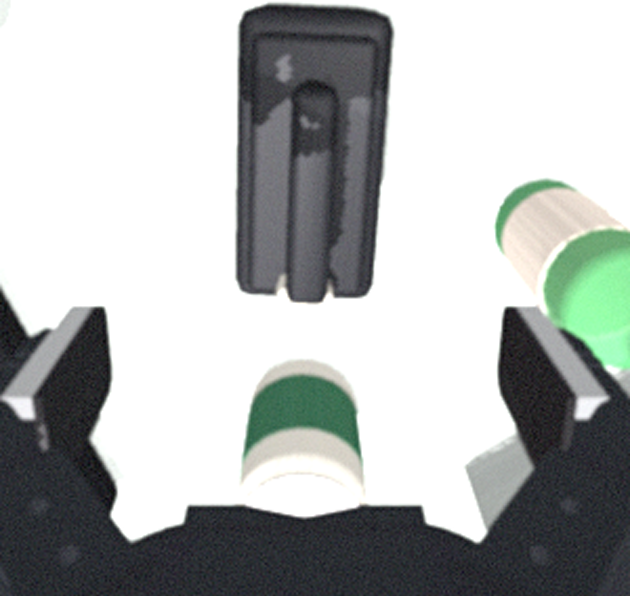

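```bash
python3 - <<'E'
from h import *
c=load("w7"); g=lambda x,y:(x/2.1+109.5,y/2.1+99.5)
a=pix2w(c,g(315,88),.166);b=pix2w(c,g(307,298),.166); m=(a+b)/2;d=b-a
print(a,b,m,np.hypot(*d[:2]),np.degrees(np.arctan2(d[1],d[0])))
for z in[.1665]:
  for p in[(243,285),(370,295),(243,12),(392,18)]: print(pix2w(c,g(*p),.124))
E
```

```text
[0.518144   0.32337474 0.166     ] [0.57763458 0.27665748 0.166     ] [0.54788929 0.30001611 0.166     ] 0.0756414664895327 -38.14213166856706
[0.57291171 0.24631318 0.124     ]
[0.60894916 0.28757274 0.124     ]
[0.48353812 0.31546219 0.124     ]
[0.51881441 0.35992984 0.124     ]
```

```bash
python3 - <<'E'
from h import *
to((549.5,298,137),142.1)
E
```

```text
t 9.35 p [551.6 294.2 240.4] F [-0.2  0.6  0. ] w 0.0854 q [ 0.49  0.43  0.15  1.28 -0.    1.12] yaw 143.7 toolz [-0. -0. -1.]
d [  3.9   1.9 103.4] rot [-0.     0.     0.028]
```

{"method": "apply_moves", "body": {
  "gripper": [1, 1, 1, 1, 1, 1, 0.5, 0, 0, 0],
  "translation": [
    [2, 1, 20],
    [4, 2, 45],
    [4, 2, 70],
    [4, 2, 90],
    [4, 2, 103],
    [4, 2, 103],
    [4, 2, 103],
    [4, 2, 103],
    [4, 2, 103],
    [4, 2, 103]
  ],
  "delta_rot": [
    [0, 0, 0.02],
    [0, 0, 0.028],
    [0, 0, 0.028],
    [0, 0, 0.028],
    [0, 0, 0.028],
    [0, 0, 0.028],
    [0, 0, 0.028],
    [0, 0, 0.028],
    [0, 0, 0.028],
    [0, 0, 0.028]
  ],
  "newtons": 60
}}

```text
t: 10.6
eef_pos: [0.5497, 0.2985, 0.1379]
ee_rot: [1.019, 2.971, 0.0]
wrist_force: [0.9, 0.2, -4.6]
gripper_width: 0.0149
```

```bash
python3 - <<'E'
from h import *
to((549.5,298,137),142.1)
snap("side","s8"); crop("s8",150,60,310,200,4,"s8c"); snap("wrist","w8")
E
```

```text
t 10.6 p [549.7 298.5 137.9] F [ 0.9  0.2 -4.6] w 0.0149 q [ 0.5   0.48 -0.05  1.04 -0.    1.16] yaw 142.1 toolz [ 0.001  0.    -1.   ]
d [-0.1 -0.5  0.9] rot [0. 0. 0.]
```

View pics/s8c.png

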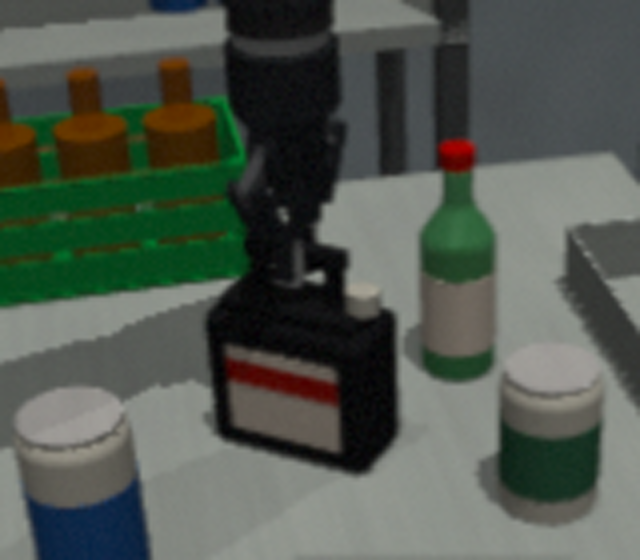

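View pics/w8.png

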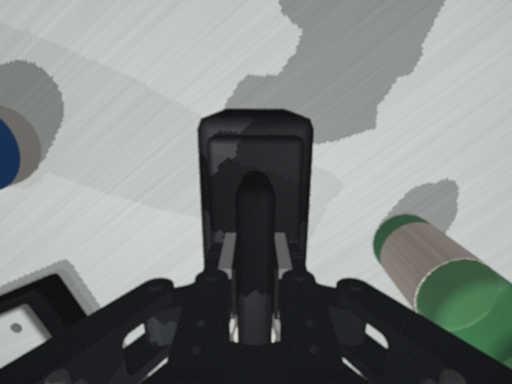

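{"method": "apply_moves", "body": {
  "gripper": [0, 0, 0, 0, 0, 0, 0, 0, 0, 0],
  "translation": [
    [0, 0, -4],
    [0, 0, -10],
    [0, 0, -20],
    [0, 0, -32],
    [0, 0, -46],
    [0, 0, -62],
    [0, 0, -78],
    [0, 0, -92],
    [0, 0, -105],
    [0, 0, -110]
  ],
  "delta_rot": [
    [0, 0, 0],
    [0, 0, 0],
    [0, 0, 0],
    [0, 0, 0],
    [0, 0, 0],
    [0, 0, 0],
    [0, 0, 0],
    [0, 0, 0],
    [0, 0, 0],
    [0, 0, 0]
  ]
}}

```text
t: 11.95
eef_pos: [0.55, 0.2987, 0.2486]
ee_rot: [1.019, 2.971, 0.002]
wrist_force: [-0.3, 1.6, -6.4]
gripper_width: 0.0148
```

```bash
python3 - <<'E'
from h import *
to((570.5,-28.5,245),142.1)
snap("side","s9"); crop("s9",150,20,310,180,4,"s9c"); snap("wrist","w9")
E
```

```text
t 11.95 p [550.  298.7 248.6] F [-0.3  1.6 -6.4] w 0.0148 q [0.5  0.43 0.16 1.3  0.   1.16] yaw 142.1 toolz [ 0.002  0.001 -1.   ]
d [-217.  -245.8    3.3] rot [0.002 0.001 0.001]
```

View pics/s9c.png

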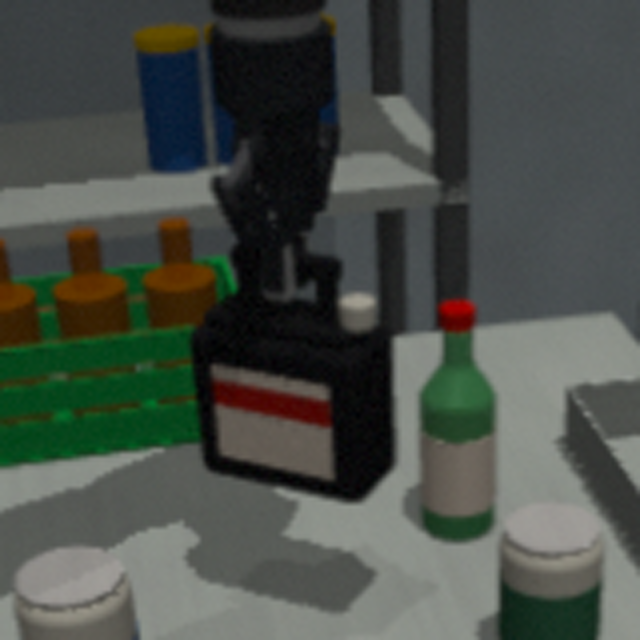

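View pics/w9.png

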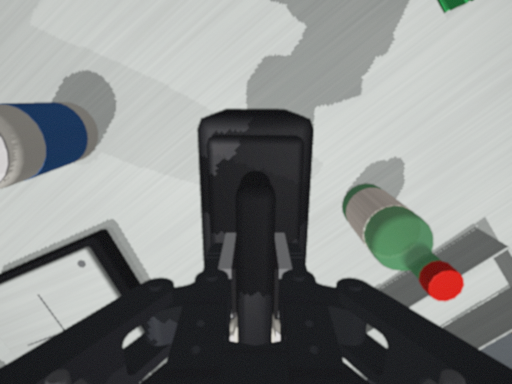

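{"method": "apply_moves", "body": {
  "gripper": [0, 0, 0, 0, 0, 0, 0, 0, 0, 0],
  "translation": [
    [-5, -6, 0],
    [-20, -23, 0],
    [-45, -51, 0],
    [-74, -84, 0],
    [-104, -118, 0],
    [-134, -152, 0],
    [-163, -185, 0],
    [-189, -214, 0],
    [-206, -233, 0],
    [-214, -242, 0]
  ],
  "delta_rot": [
    [0, 0, -0.01],
    [0, 0, -0.04],
    [0, 0, -0.09],
    [0, 0, -0.14],
    [0, 0, -0.2],
    [0, 0, -0.26],
    [0, 0, -0.32],
    [0, 0, -0.37],
    [0, 0, -0.41],
    [0, 0, -0.42]
  ]
}}

```text
t: 13.3
eef_pos: [0.5693, -0.0257, 0.2467]
ee_rot: [-0.38, -3.117, 0.0]
wrist_force: [-0.6, 1.2, -6.8]
gripper_width: 0.0152
```

```bash
python3 - <<'E'
from h import *
to((570,-28,200),166.4)
snap("side","s10"); crop("s10",180,70,340,290,3.2,"s10c"); snap("wrist","w10"); snap("top","t10"); crop("t10",200,120,320,240,5,"t10c")
E
```

```text
t 13.3 p [569.3 -25.7 246.7] F [-0.6  1.2 -6.8] w 0.0152 q [-0.05  0.33  0.01  1.25 -0.    0.2 ] yaw 166.1 toolz [-0.001 -0.    -1.   ]
d [-1.3 -2.  46.7] rot [-0.    -0.001 -0.005]
```

View pics/s10c.png

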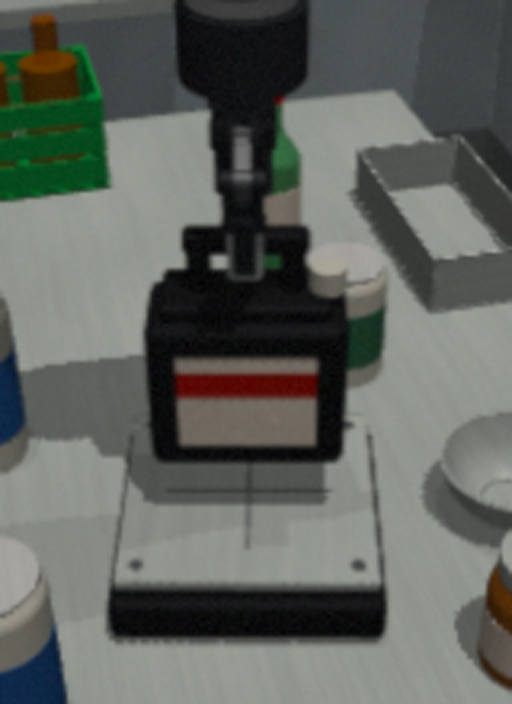

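View pics/w10.png

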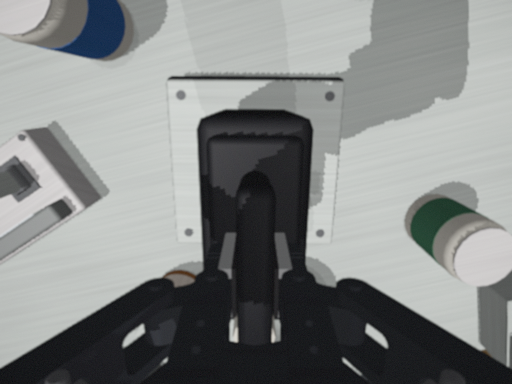

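View pics/t10c.png

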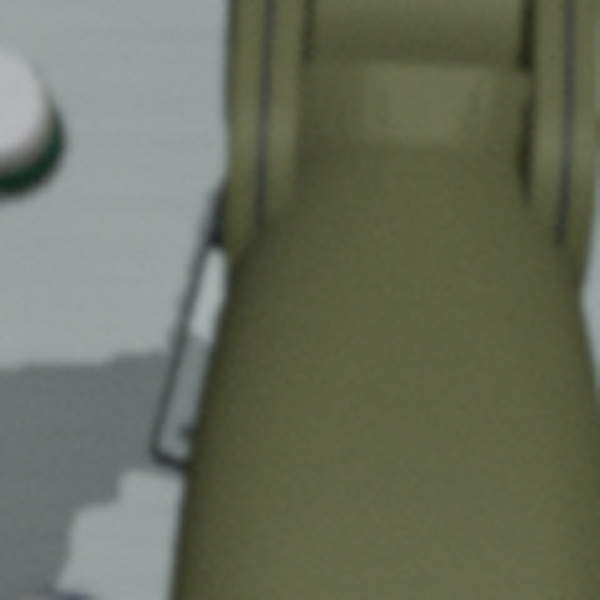

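```bash
python3 - <<'E'
from h import *
c=load("w10")
P=np.array([pix2w(c,p,.06) for p in [(180.5,95),(330,96),(189,232),(320,233)]]);print(P,P.mean(0))
# jug body far edge / corners
for p in [(199,125),(312,125)]: print(pix2w(c,p,.246-.137+.118))
E
```

```text
[[ 0.47783594 -0.08074037  0.06      ]
 [ 0.51482542  0.06538316  0.06      ]
 [ 0.62324631 -0.11681811  0.06      ]
 [ 0.66016608  0.02825019  0.06      ]] [ 0.56901844 -0.02598128  0.06      ]
[ 0.50477839 -0.03935531  0.227     ]
[0.51853699 0.01653301 0.227     ]
```

{"method": "apply_moves", "body": {
  "gripper": [0, 0, 0, 0, 0, 0, 0, 0, 0, 0],
  "translation": [
    [0, -1, 5],
    [0, -1, 13],
    [0, -1, 23],
    [0, -1, 32],
    [0, -1, 38],
    [0, -1, 42],
    [0, -1, 44],
    [0, -1, 45.5],
    [0, -1, 46.5],
    [0, -1, 47.5]
  ],
  "delta_rot": [
    [0, 0, 0],
    [0, 0, 0],
    [0, 0, 0],
    [0, 0, 0],
    [0, 0, 0],
    [0, 0, 0],
    [0, 0, 0],
    [0, 0, 0],
    [0, 0, 0],
    [0, 0, 0]
  ]
}}

```text
t: 14.7
eef_pos: [0.5699, -0.0249, 0.1999]
ee_rot: [0.377, 3.118, 0.0]
wrist_force: [-0.2, -0.6, -6.7]
gripper_width: 0.0149
```

```bash
python3 - <<'E'
from h import *
to((569,-27,198),166.4)
snap("side","s11"); crop("s11",180,100,340,290,3.2,"s11c")
E
```

```text
t 14.7 p [569.9 -24.9 199.9] F [-0.2 -0.6 -6.7] w 0.0149 q [-0.04  0.35 -0.09  1.13 -0.    0.2 ] yaw 166.2 toolz [ 0. -0. -1.]
d [ 0.3 -2.2  1.9] rot [ 0.     0.    -0.003]
```

View pics/s11c.png

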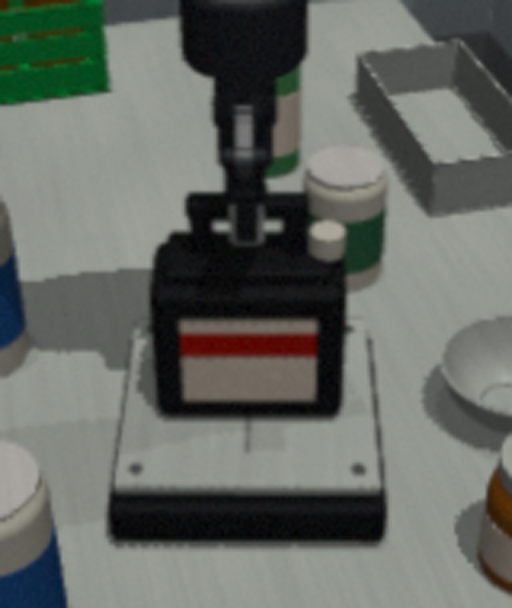

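{"method": "apply_moves", "body": {
  "gripper": [0, 0, 0, 0, 0, 0, 0, 0, 0, 0],
  "translation": [
    [0, -0.7, 0.2],
    [0, -1.5, 0.5],
    [0, -1.5, 0.8],
    [0, -1.5, 1.1],
    [0, -1.5, 1.4],
    [0, -1.5, 1.7],
    [0, -1.5, 2.0],
    [0, -1.5, 2.3],
    [0, -1.5, 2.5],
    [0, -1.5, 2.5]
  ],
  "delta_rot": [
    [0, 0, 0],
    [0, 0, 0],
    [0, 0, 0],
    [0, 0, 0],
    [0, 0, 0],
    [0, 0, 0],
    [0, 0, 0],
    [0, 0, 0],
    [0, 0, 0],
    [0, 0, 0]
  ]
}}

```text
t: 16.0
eef_pos: [0.5694, -0.0264, 0.1979]
ee_rot: [0.377, 3.118, -0.0]
wrist_force: [-2.0, -0.9, -0.3]
gripper_width: 0.0151
```

{"method": "apply_moves", "body": {
  "gripper": [0.3, 0.5, 0.7, 0.8, 0.8, 0.8, 0.8, 0.8, 0.8, 0.8],
  "translation": [
    [0, 0, 0.3],
    [0, 0, 0.3],
    [0, 0, 0.3],
    [0, 0, 0.3],
    [0, 0, 0.3],
    [0, 0, 0],
    [0, 0, -15],
    [0, 0, -40],
    [0, 0, -65],
    [0, 0, -90]
  ],
  "delta_rot": [
    [0, 0, 0],
    [0, 0, 0],
    [0, 0, 0],
    [0, 0, 0],
    [0, 0, 0],
    [0, 0, 0],
    [0, 0, 0],
    [0, 0, 0],
    [0, 0, 0],
    [0, 0, 0]
  ]
}}

```text
t: 17.25
eef_pos: [0.5696, -0.0264, 0.2894]
ee_rot: [0.377, 3.117, 0.0]
wrist_force: [0.7, -0.6, 0.1]
gripper_width: 0.0684
```

```bash
python3 - <<'E'
from h import *
to((549,-388,200),108.8)
snap("side","s12"); snap("wrist","w12")
E
```

```text
t 17.25 p [569.6 -26.4 289.4] F [ 0.7 -0.6  0.1] w 0.0684 q [-0.05  0.32  0.1   1.35  0.    0.19] yaw 166.2 toolz [ 0.001 -0.    -1.   ]
d [ -66.1 -356.1   89.4] rot [1.000e-03 1.000e-03 1.002e+00]
```

View pics/s12.png

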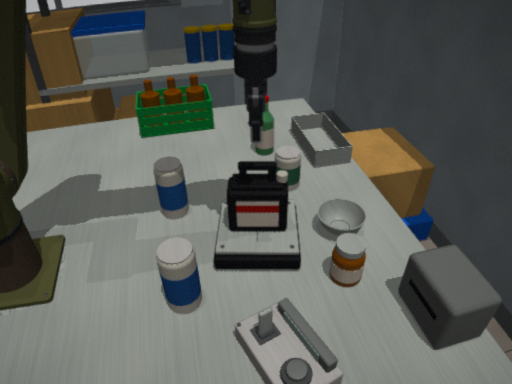

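View pics/w12.png

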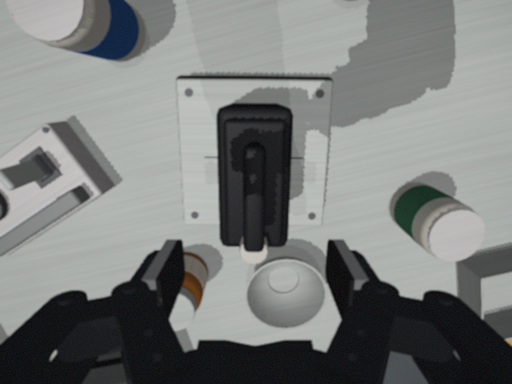

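{"method": "apply_moves", "body": {
  "gripper": [0.8, 0.8, 0.4, 0, 0, 0, 0, 0, 0, 0],
  "translation": [
    [-5, -30, 0],
    [-13, -70, 0],
    [-20, -110, 10],
    [-28, -150, 25],
    [-35, -190, 40],
    [-43, -230, 55],
    [-50, -270, 70],
    [-57, -305, 80],
    [-63, -335, 87],
    [-66, -356, 90]
  ],
  "delta_rot": [
    [0, 0, -0.05],
    [0, 0, -0.11],
    [0, 0, -0.17],
    [0, 0, -0.24],
    [0, 0, -0.31],
    [0, 0, -0.38],
    [0, 0, -0.44],
    [0, 0, -0.5],
    [0, 0, -0.55],
    [0, 0, -0.57]
  ]
}}

```text
t: 18.6
eef_pos: [0.5478, -0.389, 0.1958]
ee_rot: [0.514, -3.098, -0.002]
wrist_force: [-0.5, -0.1, 0.4]
gripper_width: 0.0001
```

```bash
python3 - <<'E'
from h import *
to((549,-388,90),198.8)
c=snap("wrist","w13"); crop("w13",140,80,390,300,3,"w13c");
print((w2pix(c,(.549,-.388,.067))-[139.5,79.5])*3)
E
```

```text
t 18.6 p [ 547.8 -389.   195.8] F [-0.5 -0.1  0.4] w 0.0001 q [-0.62  0.53  0.2   1.24 -0.   -0.95] yaw -161.2 toolz [-0.002  0.001 -1.   ]
d [ -1.6   0.4 105.8] rot [ 0.001 -0.001  0.001]
[[345.21991449 313.86587432]]
```

View pics/w13c.png

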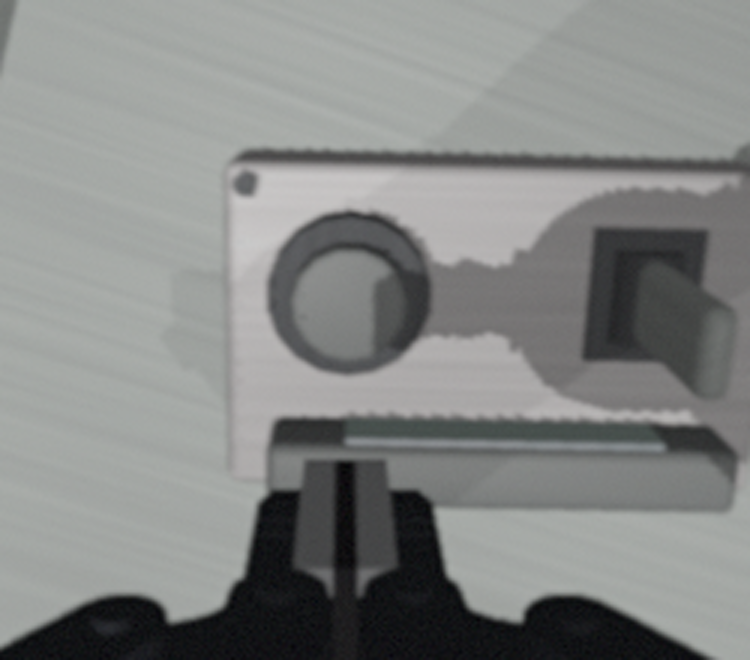

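```bash
python3 - <<'E'
from h import *
c=load("w13");p=pix2w(c,(350/3+139.5,305/3+79.5),.067)*1000;print(p)
to((p[0]/2+549/2,p[1]/2-194,75),198.8)
E
```

```text
[ 545.94578832 -387.53988059   67.        ]
t 18.65 p [ 547.4 -391.5  195.4] F [ 1.  -2.3 -0.1] w 0.0001 q [-0.62  0.53  0.2   1.24 -0.   -0.95] yaw -161.2 toolz [-0.002 -0.001 -1.   ]
d [ -1.5   3.5 120.4] rot [-0.    -0.002 -0.001]
```

{"method": "apply_moves", "body": {
  "gripper": [0, 0, 0, 0, 0, 0, 0, 0, 0, 0],
  "translation": [
    [1.5, 0, 15],
    [1.5, 0, 35],
    [1.5, 0, 55],
    [1.5, 0, 75],
    [1.5, 0, 92],
    [1.5, 0, 105],
    [1.5, 0, 112],
    [1.5, 0, 117],
    [1.5, 0, 120],
    [1.5, 0, 120]
  ],
  "delta_rot": [
    [0, 0, 0],
    [0, 0, 0],
    [0, 0, 0],
    [0, 0, 0],
    [0, 0, 0],
    [0, 0, 0],
    [0, 0, 0],
    [0, 0, 0],
    [0, 0, 0],
    [0, 0, 0]
  ]
}}

```text
t: 19.9
eef_pos: [0.5472, -0.3885, 0.0775]
ee_rot: [-0.515, 3.099, -0.0]
wrist_force: [-0.0, 1.0, -0.3]
gripper_width: -0.0
```

```bash
python3 - <<'E'
from h import *
to((547.5,-388,61),198.8)
c=snap("wrist","w14"); crop("w14",140,80,390,300,3,"w14c"); snap("side","s14"); crop("s14",205,230,365,384,4,"s14c")
E
```

```text
t 19.9 p [ 547.2 -388.5   77.5] F [-0.   1.  -0.3] w -0.0 q [-0.62  0.6  -0.01  0.97 -0.   -0.95] yaw -161.1 toolz [ 0. -0. -1.]
d [-0.4  0.4 16.5] rot [-0.     0.     0.001]
```

View pics/w14c.png

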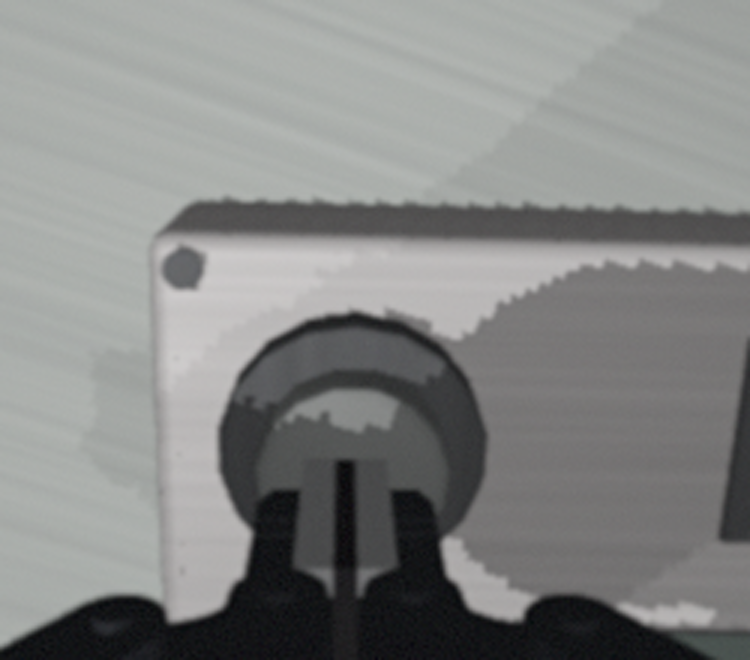

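View pics/s14c.png

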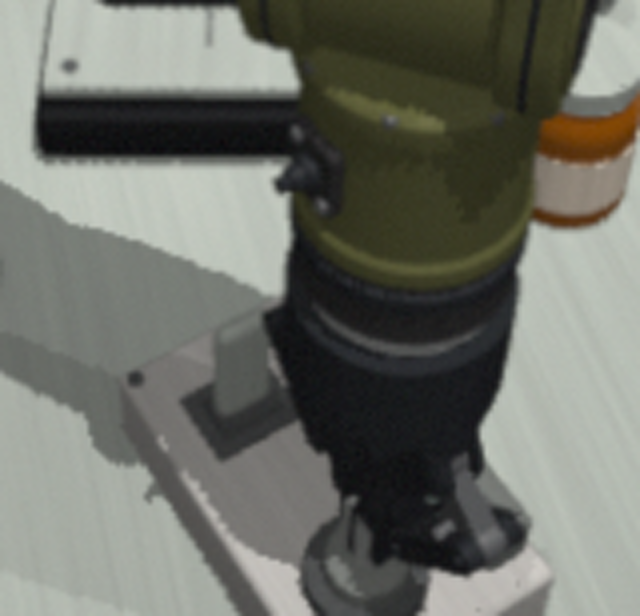

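{"method": "apply_moves", "body": {
  "gripper": [0, 0, 0, 0, 0, 0, 0, 0, 0, 0],
  "translation": [
    [0, 0, 3],
    [0, 0, 6],
    [0, 0, 8],
    [0, 0, 10],
    [0, 0, 11.5],
    [0, 0, 13],
    [0, 0, 14.5],
    [0, 0, 16],
    [0, 0, 16.5],
    [0, 0, 16.5]
  ],
  "delta_rot": [
    [0, 0, 0],
    [0, 0, 0],
    [0, 0, 0],
    [0, 0, 0],
    [0, 0, 0],
    [0, 0, 0],
    [0, 0, 0],
    [0, 0, 0],
    [0, 0, 0],
    [0, 0, 0]
  ]
}}

```text
t: 21.25
eef_pos: [0.5471, -0.3883, 0.0611]
ee_rot: [-0.515, 3.099, -0.0]
wrist_force: [-1.7, 1.9, 5.4]
gripper_width: -0.0001
```

```bash
python3 - <<'E'
from h import *
to((547.5,-388,61),198.8)
for i in range(3):
    c=snap("side","s15"); print(robot.get_state()["wrist_force"],robot.get_state()["eef_pos"])
crop("s15",205,230,365,384,4,"s15c")
E
```

```text
t 21.25 p [ 547.1 -388.3   61.1] F [-1.7  1.9  5.4] w -0.0001 q [-0.62  0.61 -0.03  0.93 -0.   -0.95] yaw -161.1 toolz [ 0. -0. -1.]
d [-0.5  0.2  0.1] rot [-0.     0.     0.001]
[-1.07887526  1.07335048  5.00245038] [ 0.54712221 -0.38830119  0.0610916 ]
[-2.26719304  1.5321207   5.62685284] [ 0.54710052 -0.38832191  0.06109524]
[-1.5558116   1.208953    5.43836883] [ 0.54710887 -0.38830068  0.06109076]
```

View pics/s15c.png

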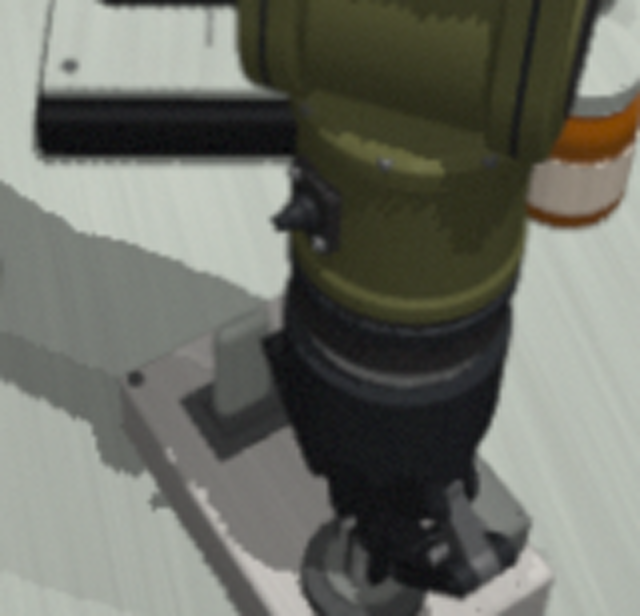

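{"method": "apply_moves", "body": {
  "gripper": [0, 0, 0, 0, 0, 0, 0, 0, 0, 0],
  "translation": [
    [0, 0, 0.3],
    [0, 0, 0.6],
    [0, 0, 0.9],
    [0, 0, 1.2],
    [0, 0, 1.5],
    [0, 0, 1.5],
    [0, 0, 1.5],
    [0, 0, 1.5],
    [0, 0, 1.5],
    [0, 0, 1.5]
  ],
  "delta_rot": [
    [0, 0, 0],
    [0, 0, 0],
    [0, 0, 0],
    [0, 0, 0],
    [0, 0, 0],
    [0, 0, 0],
    [0, 0, 0],
    [0, 0, 0],
    [0, 0, 0],
    [0, 0, 0]
  ]
}}

```text
t: 22.65
eef_pos: [0.5471, -0.3883, 0.0609]
ee_rot: [-0.515, 3.099, -0.001]
wrist_force: [-3.1, 2.1, 11.6]
gripper_width: 0.0003
```

{"method": "apply_moves", "body": {
  "gripper": [0, 0, 0, 0, 0, 0, 0, 0, 0, 0],
  "translation": [
    [0, 0, -2],
    [0, 0, -6],
    [0, 0, -12],
    [0, 0, -25],
    [0, 0, -45],
    [0, 0, -65],
    [0, 0, -85],
    [0, 0, -105],
    [0, 0, -125],
    [0, 0, -140]
  ],
  "delta_rot": [
    [0, 0, 0],
    [0, 0, 0],
    [0, 0, 0],
    [0, 0, 0],
    [0, 0, 0],
    [0, 0, 0],
    [0, 0, 0],
    [0, 0, 0],
    [0, 0, 0],
    [0, 0, 0]
  ]
}}

```text
t: 23.9
eef_pos: [0.5475, -0.3886, 0.2008]
ee_rot: [-0.515, 3.098, -0.002]
wrist_force: [-0.0, -0.7, 0.3]
gripper_width: -0.0001
```

```bash
python3 - <<'E'
from h import *
to((547.5,-388,200),198.8)
c=snap("side","s16"); c=snap("wrist","w16"); crop("w16",140,80,390,300,3,"w16c"); snap("top","t16")
E
```

```text
t 23.9 p [ 547.5 -388.6  200.8] F [-0.  -0.7  0.3] w -0.0001 q [-0.62  0.53  0.2   1.24 -0.   -0.95] yaw -161.1 toolz [ 0.001 -0.001 -1.   ]
d [-0.1  0.6  0.8] rot [-0.001  0.001  0.001]
```

View pics/s16.png

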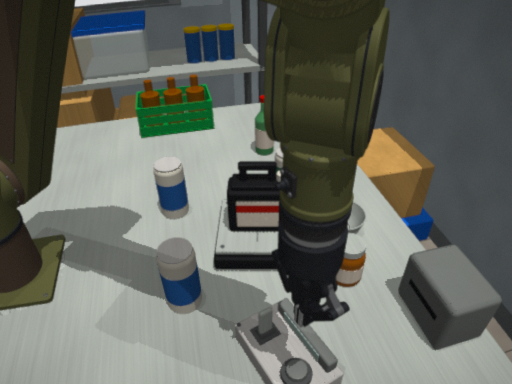

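View pics/w16c.png

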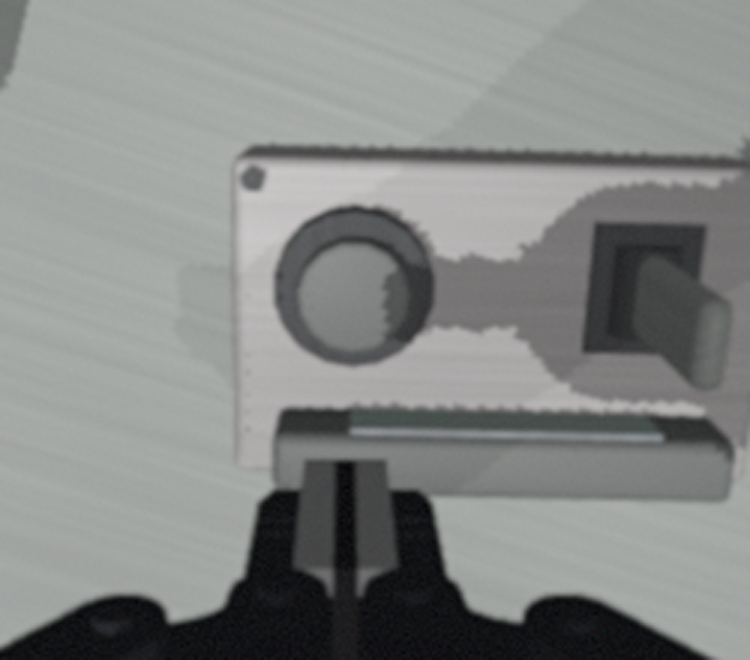

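View pics/t16.png

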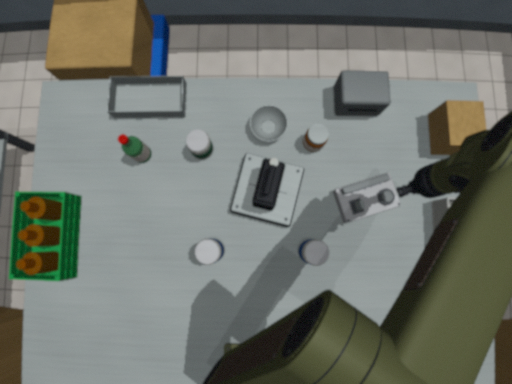

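```bash
python3 - <<'E'
from workcell import robot
print(robot.finish_job())
E
```

```text
the job is handed in; nothing more can be done
None
```

The job is done and handed in at about 24 s of the 64 s allowed.

- **Lever:** I pushed it to the side away from the button and held it there for well over a second. The camera put the lean at about 0.4 rad. The wrist force gave a lower figure, about 0.3 to 0.38 rad over the hold, so the two disagreed a little. The closing reading of the hold was above the 0.3 threshold on both. It then followed the fingers back, and the picture shows it upright. I did not touch it again.
- **Jug:** I lifted it by the handle and lowered it slowly until the plate carried its weight, then let go. The side, wrist and top pictures show it upright on the plate. From the gripper position at set-down I put it within about 3 mm of the middle. I aligned its long side with the plate.
- **Button:** I pressed it until it stopped, at 60.9 mm with 11.6 N, which matches the expected 61 mm. I then released it and backed off, and the last wrist picture shows the fingers well clear of it.
- **Other goods:** they appear in the same places in the first and last top pictures. At hand-in the arm was clear of everything, with about 0 N on the wrist.

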